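# Rack the valve plates and lock them in

### The arm

A 6-joint arm with a two-finger parallel gripper is mounted at the origin on the work surface. World frame = base frame: x ahead of the robot, y to its left, z up, the work surface at z = 0. Lengths are in m, angles in degrees, forces in N, time in s.
With the tool pointing down it reaches from about 0.4 to 0.825 m from the base axis. Payload 7 kg.
Tool frame: the origin (TCP) lies on the centre line of the jaws, within the pads' length; the fingertips stand 14 mm ahead of it and the grasp point (between the pads) lies 5 mm behind it; z points along the fingers, y is the line along which they close (so a half turn about z gives the same grasp; the last joint's range is limited). The gripper opens to 88 mm and grips with 3 to 60 N. Pads are 19 mm wide; open, the fingers measure 130 mm over their backs; the gripper's body (78 mm by 193 mm) begins 47 mm behind the grasp point.
Start: joints at [-54.139, 20.546, 0.682, 0, -70.136, -16.507], TCP at [0.224, -0.637, 0.241] pointing down, gripper open.
Joint ranges: [-176.03, 176.03], [-82.01, 121.73], [-58.28, 71.71], [-173.87, 95.51], [-174.79, -0.11], [-173.66, 173.66]. Speed limits (degrees/s): [136.94, 136.94, 172.46, 180, 180, 180].

### API

Orientations are given as [roll, pitch, yaw] about the fixed x, y, z axes, in that order (R = Rz(yaw) Ry(pitch) Rx(roll)).
In Python, from plant import r gives the robot as it stands.
- The arm moves only by the tool send_rows, never from a script. Its argument "steps" is a list of rows, each an object with "dp": the shift along the tool's x, y, z in mm, a list of three; "roll": the turn about the tool's z in rad; "jaw": the opening in per cent of the stroke, from 0 (shut) to 100 (fully open). In form: [{"dp": [tx, ty, tz], "roll": roll, "jaw": jaw}, ...]. A call has 1 to 5 rows; each row is the pose to reach, as a shift and turn from the pose commanded when the call began, along the tool's axes at that moment; what a row does not reach only later rows make up. A row lasts 1/8 s, in which the tool goes at most 62.5 mm and 10.7 degrees, less where a joint would pass 70% of its speed; a pose out of reach is approached as far as the arm can. A call with a gripper value outside its range is refused whole. The fingers move at their own pace and stop on an object; "newtons" is the grip in N (left out, the last holds). Time passes only in rows, so rows that repeat a pose let the fingers close. It gives the time, the measured TCP pose, the force, the opening and the grip force at its end, in the units of the state.
- r.get_state(): the state, without advancing time (a new reading comes with each control period).
- r.capture(name): name is "scene" or "top" or "wrist"; returns a dict with "image" (384x512x3 uint8, blue, green, red), "K" (3x3 intrinsics, pixels), "rvec" (rotation vector, rad) and "tvec" (3), from world to camera coordinates, as OpenCV has them. Camera axes: x right, y down, z forward; pixel columns grow to the right and rows downward; lengths in m; the calibration is good to about 2 mm. A picture is of the moment at which its call begins. There is no depth.
- r.close_job(): hands the job in; it is judged then, once.
The state is a dict: "time_s": time; "joints": joint angles; "qd": joint speeds; "joint_torque": joint torques, N m; "tcp_pos": TCP position; "eef_rot": TCP orientation; "contact_force": force on the tool from outside, world axes, zero at the start; "moment": the same for the moment, N m; "gripper_width": finger opening in m; "gripper_force": force on a finger pad.
Only numpy, scipy, OpenCV 4.12 (cv2) and the standard library are available. Lean on these libraries where they do the work, as an engineer would, in place of code of your own. Each camera call takes 0.05 s, during which the arm holds its last target. There are 200 camera calls.

### The job

Put the three aluminium valve plates away in the rack: stand each one fully down in the slot whose width matches its thickness, about centred along the slot. When all three are home, swing the retainer bar over them until it is fully shut against its stop. Leave the other things on the bench where they are, and do not let any of them fall over.

Things in the scene. Friction and masses are not known exactly. Their poses are not given: they have to be found in the camera images.
- plate_thin: the thin one of three loose aluminium valve plates, 10 mm thick, 110 mm long, 85 mm tall, at most 0.8 kg, standing on its long edge on the bench. Origin: centre of the plate (42.5 mm above the bench). x along its length, y through its thickness, z up. The three look alike but for thickness and stand in any order about 120 mm apart
- plate_middle: the middle one of three loose aluminium valve plates, 16 mm thick, 110 mm long, 85 mm tall, at most 0.8 kg, standing on its long edge on the bench. Origin: centre of the plate (42.5 mm above the bench). x along its length, y through its thickness, z up. The three look alike but for thickness and stand in any order about 120 mm apart
- plate_thick: the thick one of three loose aluminium valve plates, 22 mm thick, 110 mm long, 85 mm tall, at most 0.8 kg, standing on its long edge on the bench. Origin: centre of the plate (42.5 mm above the bench). x along its length, y through its thickness, z up. The three look alike but for thickness and stand in any order about 120 mm apart
- slot_thin (a point): slot for the thin plate: groove 12.5 mm wide with bevelled edges, open on top and at both ends, in a white block 100 x 65 x 42 mm high. Point: middle of the slot's floor, 8 mm above the bench; a plate that is home has its centre 42.5 mm above it. x along the slot, y across, z up. The three blocks stand side by side, so the slots are parallel, 65 mm apart, in any order
- slot_middle (a point): slot for the middle plate: groove 18.5 mm wide with bevelled edges, open on top and at both ends, in a white block 100 x 65 x 42 mm high. Point: middle of the slot's floor, 8 mm above the bench; a plate that is home has its centre 42.5 mm above it. x along the slot, y across, z up. The three blocks stand side by side, so the slots are parallel, 65 mm apart, in any order
- slot_thick (a point): slot for the thick plate: groove 24.5 mm wide with bevelled edges, open on top and at both ends, in a white block 100 x 65 x 42 mm high. Point: middle of the slot's floor, 8 mm above the bench; a plate that is home has its centre 42.5 mm above it. x along the slot, y across, z up. The three blocks stand side by side, so the slots are parallel, 65 mm apart, in any order
- retainer (a joint): angle of the swinging retainer: level steel bar, 16 mm wide, on an upright post at the rack's end nearer the plates. 0 = shut against its stop, across the tops of all three plates (6 mm above plates that are home); it grows as the bar opens, clockwise from above, to 1.9 rad. Starts open, pointing away from the robot. Light friction (under 1 N at the knob); stays where it is left
- retainer_knob (a point): middle of the upright round black knob on the free end of the retainer: 24 mm across, 30 mm tall (15 mm above and below this point), top 139 mm above the bench; it stands on the bar, whose top is 109 mm above the bench
- retainer_hinge (a point): the retainer's pivot axis (vertical), on the underside of the bar, 99 mm above the bench; the knob's axis is 200 mm from it. From here, the shut bar points along the slots' +y direction
- coupling: loose round brass hose coupling, 38 mm across, 44 mm tall, standing between the rack and the plates; not part of the job. Origin: centre of its underside
- wrench: loose 170 mm wrench lying near the robot; not part of the job. Origin: near its middle, at bench level
- screwdriver: loose 190 mm screwdriver lying beyond the rack; not part of the job. Origin: near its middle, at bench level
- gauge: loose pressure gauge on a round foot, dial 60 mm across, 94 mm tall, beyond the plates; not part of the job. Origin: centre of its underside
- oilcan: loose grey can, 56 mm across, 130 mm tall, beyond the rack; not part of the job. Origin: centre of its underside
- valve: loose blue hydraulic valve on an aluminium foot 110 x 80 mm, 75 mm tall, 1.3 kg, beyond the plates; not part of the job. Origin: centre of its underside
- elbow: loose steel elbow fitting, about 60 mm, 55 mm tall, beyond the rack; not part of the job. Origin: centre of its underside
Mind the look-alikes: they are no part of the job. Leave any red look-alike of the plate_thin alone. What is shaped like the plate_middle but pink is not meant.

How it is judged (in metres and radians):
On the way, in this order (a step that is already met when the one before it is completed fails the run):
1. all three plates are fully down in their matching slots while the retainer is still open (x of plate_thin in the frame of slot_thin between -0.025 and 0.025 m and y of plate_thin in the frame of slot_thin between -0.006 and 0.006 m and z of plate_thin in the frame of slot_thin between 0.038 and 0.0475 m and angle between the y axis of plate_thin and the y axis of slot_thin, either way round below 0.15 rad and x of plate_middle in the frame of slot_middle between -0.025 and 0.025 m and y of plate_middle in the frame of slot_middle between -0.006 and 0.006 m and z of plate_middle in the frame of slot_middle between 0.038 and 0.0475 m and angle between the y axis of plate_middle and the y axis of slot_middle, either way round below 0.15 rad and x of plate_thick in the frame of slot_thick between -0.025 and 0.025 m and y of plate_thick in the frame of slot_thick between -0.006 and 0.006 m and z of plate_thick in the frame of slot_thick between 0.038 and 0.0475 m and angle between the y axis of plate_thick and the y axis of slot_thick, either way round below 0.15 rad and value of joint retainer above 0.5 rad), for 0.2 s.
2. the retainer is swung shut over the plates (x of plate_thin in the frame of slot_thin between -0.025 and 0.025 m and y of plate_thin in the frame of slot_thin between -0.006 and 0.006 m and z of plate_thin in the frame of slot_thin between 0.038 and 0.0475 m and angle between the y axis of plate_thin and the y axis of slot_thin, either way round below 0.15 rad and x of plate_middle in the frame of slot_middle between -0.025 and 0.025 m and y of plate_middle in the frame of slot_middle between -0.006 and 0.006 m and z of plate_middle in the frame of slot_middle between 0.038 and 0.0475 m and angle between the y axis of plate_middle and the y axis of slot_middle, either way round below 0.15 rad and x of plate_thick in the frame of slot_thick between -0.025 and 0.025 m and y of plate_thick in the frame of slot_thick between -0.006 and 0.006 m and z of plate_thick in the frame of slot_thick between 0.038 and 0.0475 m and angle between the y axis of plate_thick and the y axis of slot_thick, either way round below 0.15 rad and value of joint retainer below 0.1 rad), for 0.2 s.
At the end, for the whole second after the job is handed in: Each plate stands at rest in the slot that matches its thickness, resting on the slot's floor (within 5 mm), within 25 mm of the slot's middle lengthwise, and the retainer is shut over them (within 0.1 rad of its stop) (all of step 2 and linear speed of each of plate_thin, plate_middle, plate_thick below 0.02 m/s); the robot touches nothing.
It fails at once if another thing on the bench is pushed more than 40 mm away or falls over (distance of any of coupling, wrench, screwdriver, gauge, oilcan, valve, elbow from where it was at the start of the episode above 0.04 m or angle between any of coupling, gauge, oilcan, valve, elbow's own z axis and vertical above 0.6 rad).
It also fails if it takes over 72 s, if anything falls off the work surface, if the arm or the gripper's body presses on something with over 40 N, if the wrist force passes 120 N, or if a joint passes its speed limit or range.

## Working session

There is one attempt and no reset: what is moved stays moved. The work goes in short steps, Python scripts to look and compute and a tool call to move; the robot and the scene stay as the last step left them, time stands still between calls to the robot, and variables do not carry over. Pictures are saved under pics/ and viewed, at most 10 in all, crops included, and the job is handed in when it is done.

Besides the shell and the picture viewer there is one more tool, called after "Emit:" as name(argument=value, ...), one argument or row to a line, values as JSON. send_rows: Moves the arm, as the interface text tells. Its arguments: {"type":"object","properties":{"steps":{"type":"array","items":{"type":"object","properties":{"dp":{"type":"array","items":{"type":"number"}},"roll":{"type":"number"},"jaw":{"type":"number"}}}},"newtons":{"type":"number"}},"required":["steps"]}

```bash
mkdir -p pics
cat > h.py <<'E'
import numpy as np, cv2
from plant import r
def cam(n):
    c=r.capture(n); R=cv2.Rodrigues(np.array(c["rvec"],float))[0]; c["R"]=R; c["t"]=np.array(c["tvec"],float).ravel(); c["K"]=np.array(c["K"],float); return c
def ray(c,uv,z):
    d=c["R"].T@np.linalg.inv(c["K"])@np.array([uv[0],uv[1],1.]); o=-c["R"].T@c["t"]
    return o+d*(z-o[2])/d[2]
def proj(c,P):
    p=c["K"]@(c["R"]@np.array(P,float)+c["t"]); return p[:2]/p[2]
E
python3 - <<'E'
from h import *
import pickle
for n in ["top","scene"]:
    c=cam(n); pickle.dump(c,open(n+".pkl","wb")); 
    cv2.imwrite(f"pics/{n}0.png",cv2.resize(c["image"],(800,600),interpolation=cv2.INTER_CUBIC)); print(n,-c["R"].T@c["t"], ray(c,(256,192),0), c["K"][0,0])
s=r.get_state(); print(s["tcp_pos"],s["eef_rot"],s["time_s"],s["gripper_width"])
E
```

```text
top [ 0.42951635 -0.06900342  1.10944878] [ 0.57514555 -0.06668548  0.        ] 390.34263376994284
scene [1.28651251 0.01650491 0.85247679] [ 0.45038006 -0.08662041  0.        ] 411.101317233252
[ 0.22354213 -0.63646156  0.23971396] [ 1.79914460e+02 -7.54777596e-03 -1.60653062e+02] 0.1 0.0876111913016763
```

View pics/top0.png

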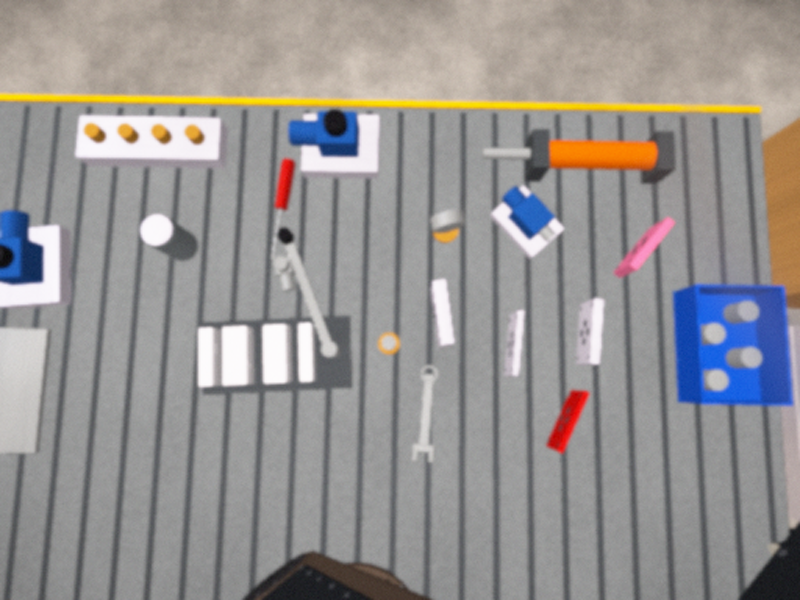

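View pics/scene0.png

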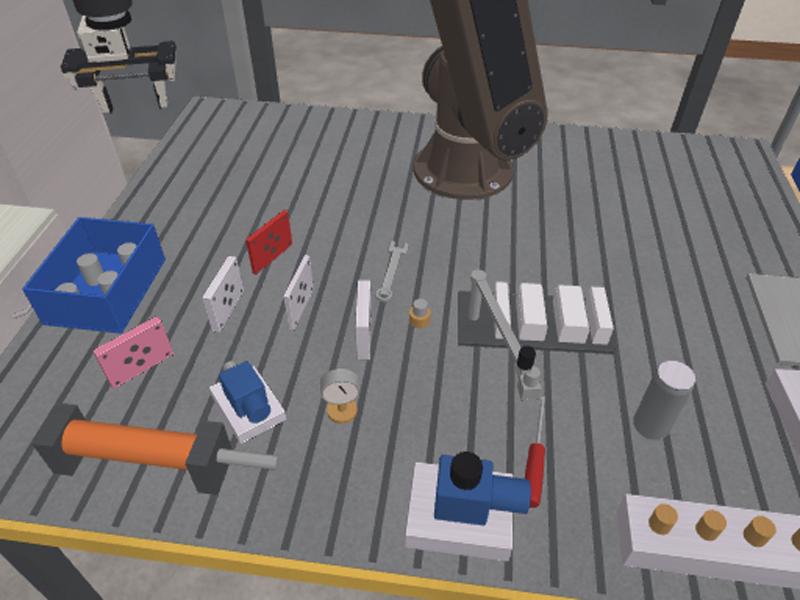

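The pictures show the following (800x600 pixels):
- **Plates:** three white plates in the top view at (443,312), (514,343) and (590,331). In the scene view they are at (363,320), (298,292) and (224,293). The red plate at (567,421) and the pink one at (645,247) are look-alikes, so I leave them alone.
- **Rack:** at (258,353) in the top view.
- **Retainer:** hinge at (329,350), knob at (286,235), open.

Next I measure the blobs.

Run:
```python
from h import *
import pickle
c=pickle.load(open("top.pkl","rb")); im=c["image"]; hsv=cv2.cvtColor(im,cv2.COLOR_BGR2HSV)
m=((hsv[...,2]>175)&(hsv[...,1]<45)).astype(np.uint8)
n,l,st,ce=cv2.connectedComponentsWithStats(m)
for i in range(1,n):
    x,y,w,h,a=st[i]
    if 40<a<1500 and 190<y+h/2<260 and 100<x<400:
        cn=max(cv2.findContours((l==i).astype(np.uint8),cv2.RETR_EXTERNAL,cv2.CHAIN_APPROX_NONE)[0],key=len)
        rr=cv2.minAreaRect(cn); bx=cv2.boxPoints(rr)
        z=0.042 if x<210 else 0.0425
        print(i,a,ce[i].round(1),ray(c,ce[i],z).round(4)); print(np.array([ray(c,p,z)[:2] for p in bx]).round(4).tolist())
# grooves profile along rack rows
for row in (215,225,235): print(row,im[row,122:208,1].tolist())
# hinge, knob
for uv,z in (((329/1.5625,349/1.5625),.109),((286/1.5625,235/1.5625),.139)): print(ray(c,uv,z).round(4))
for n in ["wrist"]:
    w=cam(n); print(-w["R"].T@w["t"],w["R"].round(3).tolist(),w["K"].round(1).tolist())
    s=r.get_state(); R=__import__("scipy.spatial.transform",fromlist=["Rotation"]).Rotation.from_euler("xyz",s["eef_rot"],degrees=True).as_matrix()
    print("cam in tool",R.T@(-w["R"].T@w["t"]-s["tcp_pos"]),(R.T@w["R"].T).round(3).tolist())
```

```text
136 625 [194.2 187.8] [0.5785 0.1043 0.042 ]
[[0.6504, 0.1717], [0.6701, 0.1269], [0.4758, 0.0411], [0.4571, 0.0851]]
141 476 [283.1 199.6] [ 0.5497 -0.1417  0.0425]
[[0.6079, -0.117], [0.6126, -0.1486], [0.4941, -0.1646], [0.4895, -0.1335]]
142 617 [378.1 211.8] [ 0.5207 -0.4015  0.0425]
[[0.4655, -0.372], [0.5831, -0.383], [0.5807, -0.4284], [0.4632, -0.4167]]
144 396 [329.4 219.5] [ 0.4974 -0.2682  0.0425]
[[0.4421, -0.2476], [0.5581, -0.2578], [0.5563, -0.287], [0.4403, -0.2764]]
145 647 [175.9 226.1] [0.4722 0.1499 0.042 ]
[[0.524, 0.1739], [0.5247, 0.13], [0.4217, 0.1255], [0.4209, 0.1688]]
146 380 [195.2 225. ] [0.4761 0.0974 0.042 ]
[[0.5278, 0.1137], [0.5283, 0.0862], [0.4251, 0.0823], [0.4247, 0.1094]]
148 441 [131.9 227.6] [0.466  0.2696 0.042 ]
[[0.5165, 0.2889], [0.5171, 0.256], [0.4142, 0.2497], [0.4136, 0.2822]]
149 709 [150.2 227.2] [0.468  0.2197 0.042 ]
[[0.52, 0.2479], [0.5209, 0.1958], [0.4179, 0.1903], [0.417, 0.2418]]
153 50 [248.3 218.8] [ 0.4953 -0.0469  0.0425]
[[0.5057, -0.0378], [0.506, -0.0569], [0.4869, -0.0573], [0.4866, -0.0382]]
215 [159, 156, 141, 136
[... 914 characters left out ...]
9, 211, 179, 163, 156, 153, 166, 225, 245, 250, 251, 251, 251, 251, 251, 251, 251, 251, 251, 251, 251, 249, 239, 211, 183, 166, 149, 129, 113, 102, 95, 99, 136, 199, 240, 250, 251, 251, 251, 251, 251, 251, 251, 251, 251, 251, 250, 243, 221, 183, 161, 139, 116, 100, 105, 147, 216, 246, 251, 251, 252, 251, 251, 249, 234, 193, 142, 113, 100, 96, 94, 97, 97]
[0.478  0.0478 0.109 ]
[0.6606 0.1207 0.139 ]
[ 0.1471951  -0.66362874  0.38321375] [[-0.332, 0.943, 0.002], [0.902, 0.316, 0.295], [0.278, 0.1, -0.955]] [[315.6, 0.0, 263.0], [0.0, 315.6, 196.7], [0.0, 0.0, 1.0]]
cam in tool [ 8.10592116e-02 -7.35239387e-05 -1.43350006e-01] [[0.0, -0.955, -0.296], [1.0, 0.0, 0.001], [-0.001, -0.296, 0.955]]
```

The top view gives rough values. The sizes check out: slots are 65 mm apart and the hinge-to-knob distance is 197 mm.
- **Slots from the left:** thin (y≈0.249), thick (0.184), middle (0.119), with the rack at a yaw of about 2.9°.
- **Plates from the left:** widths corrected for parallax fit thick (A), thin (B) and middle (C).

I'll move the wrist camera above the plates to confirm.

Emit:
send_rows(
  steps=[
    {"dp":[-392,251,0],"roll":0.286,"jaw":100},
    {"dp":[-392,251,0],"roll":0.286,"jaw":100},
    {"dp":[-392,251,0],"roll":0.286,"jaw":100},
    {"dp":[-392,251,0],"roll":0.286,"jaw":100},
    {"dp":[-392,251,0],"roll":0.286,"jaw":100},
  ],
)

```text
time_s: 0.78
tcp_pos: [0.4158, -0.3904, 0.2405]
eef_rot: [180.0, 0.0, -177.0]
contact_force: [1.5, -0.5, -0.7]
gripper_width: 0.0876
gripper_force: 0.0
```

```bash
cat >> h.py <<'E'
from scipy.spatial.transform import Rotation as Ro
def tool(target,yaw):
    "dp (mm) and roll (rad) from measured pose to world target with yaw (deg)"
    s=r.get_state(); R=Ro.from_euler("xyz",s["eef_rot"],degrees=True).as_matrix()
    ps=np.degrees(np.arctan2(R[1,0],R[0,0])); d=(ps-yaw+180)%360-180
    print("at",np.round(s["tcp_pos"],4),"yaw",round(ps,2),"dp",(R.T@(np.array(target)-s["tcp_pos"])*1000).round(1),"roll",round(np.radians(d),4),"t",round(s["time_s"],2),"w",s["gripper_width"])
E
python3 -c "
from h import *
tool([.51,-.27,.24],-177)"
```

```text
at [ 0.4158 -0.3904  0.2405] yaw -177.04 dp [-100.3  115.4    0.5] roll -0.0007 t 0.78 w 0.08758739777769954
```

Emit:
send_rows(
  steps=[
    {"dp":[-100,115,0],"roll":0,"jaw":100},
    {"dp":[-100,115,0],"roll":0,"jaw":100},
    {"dp":[-100,115,0],"roll":0,"jaw":100},
    {"dp":[-100,115,0],"roll":0,"jaw":100},
  ],
)

```text
time_s: 1.27
tcp_pos: [0.5099, -0.2705, 0.2402]
eef_rot: [180.0, -0.0, -176.9]
contact_force: [-0.3, -0.5, 0.5]
gripper_width: 0.0873
gripper_force: 0.0
```

Run:
```python
from h import *
import pickle
c=cam("wrist"); pickle.dump(c,open("w1.pkl","wb")); cv2.imwrite("pics/w1.png",cv2.resize(c["image"],(800,600),interpolation=cv2.INTER_CUBIC))
tool([.51,-.27,.24],-177)
```

```text
at [ 0.5092 -0.2714  0.2403] yaw -176.92 dp [-0.9  1.3  0.3] roll 0.0013 t 1.32 w 0.08747286204511454
```

View pics/w1.png

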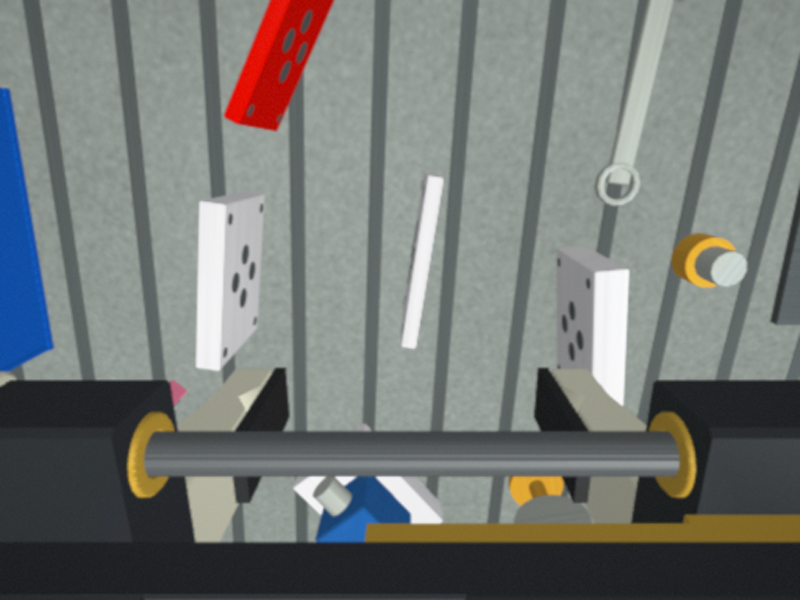

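The wrist view (800x600) shows three white plates: (210,285) is about 25 px wide, (424,262) about 15 px, and (610,330) about 33 px. That makes them the middle, thin and thick plates. The red plate at (280,60) is the look-alike. Next I measure the top faces on the plane z=85 mm.

Run:
```python
from h import *
import pickle
c=pickle.load(open("w1.pkl","rb")); g=c["image"][...,1]; 
cv2.imwrite("pics/w1c.png",cv2.resize(c["image"][100:270,110:420],(800,440),interpolation=cv2.INTER_CUBIC))
print(g[180,120:175].tolist(), g[190,350:408].tolist())
for th in (225,):
    n,l,st,ce=cv2.connectedComponentsWithStats((g>th).astype(np.uint8))
    for i in range(1,n):
        x,y,w,h,a=st[i]
        if a>200 and y<260:
            cn=max(cv2.findContours((l==i).astype(np.uint8),cv2.RETR_EXTERNAL,cv2.CHAIN_APPROX_NONE)[0],key=len)
            P=np.array([ray(c,p[0],.085)[:2]*1000 for p in cn],np.float32)
            (cx,cy),(a1,b1),an=cv2.minAreaRect(P); print(th,a,ce[i].round(),(x,y,w,h),"centre",round(cx,1),round(cy,1),"size",round(a1,1),round(b1,1),"ang",round(an,1))
```

```text
[154, 155, 156, 157, 158, 163, 202, 233, 241, 242, 242, 241, 241, 241, 241, 242, 243, 243, 243, 243, 242, 242, 228, 198, 194, 195, 194, 191, 157, 96, 76, 78, 108, 160, 190, 192, 193, 191, 190, 191, 190, 187, 188, 188, 188, 182, 172, 162, 160, 159, 160, 161, 158, 159, 160] [153, 154, 155, 156, 157, 152, 140, 134, 134, 133, 134, 134, 134, 131, 134, 134, 134, 134, 133, 134, 135, 135, 134, 134, 134, 135, 135, 137, 138, 157, 203, 234, 243, 245, 246, 245, 243, 242, 242, 245, 247, 248, 248, 249, 249, 249, 248, 248, 248, 250, 249, 231, 169, 151, 151, 152, 154, 156]
225 881 [270. 167.] (np.int32(258), np.int32(113), np.int32(25), np.int32(110)) centre 494.3 -265.4 size 7.8 107.5 ang 84.6
225 1625 [134. 182.] (np.int32(126), np.int32(130), np.int32(18), np.int32(107)) centre 516.6 -396.5 size 14.9 107.7 ang 84.7
225 1565 [391. 212.] (np.int32(380), np.int32(173), np.int32(22), np.int32(86)) centre 536.4 -140.6 size 92.6 20.2 ang 8.2
```

View pics/w1c.png

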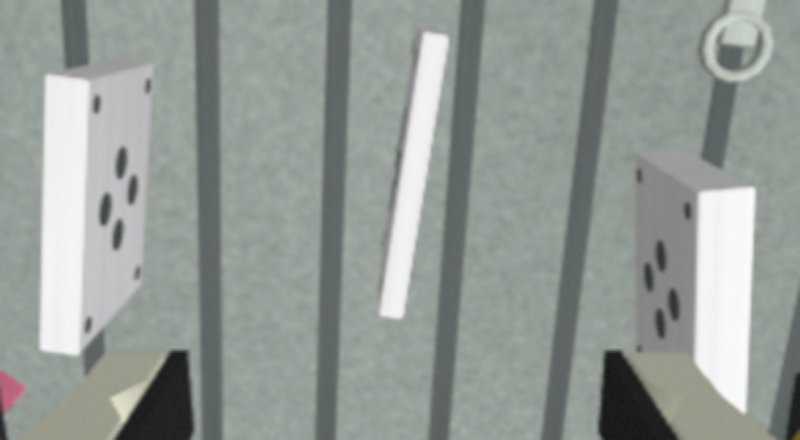

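The crop shows only white plates; no red or pink one is among them. The measured top faces are thin (0.494,-0.265) yaw -5.4°, middle (0.517,-0.397) yaw -5.3° and thick (0.544,-0.140) yaw 8.2°. Thin goes first.

Emit:
send_rows(
  steps=[
    {"dp":[15,6,60],"roll":0.147,"jaw":100},
    {"dp":[15,6,120],"roll":0.147,"jaw":100},
    {"dp":[15,6,174],"roll":0.147,"jaw":100},
    {"dp":[15,6,174],"roll":0.147,"jaw":70},
    {"dp":[15,6,174],"roll":0.147,"jaw":40},
  ],
  newtons=40,
)

```text
time_s: 1.95
tcp_pos: [0.4945, -0.268, 0.0684]
eef_rot: [-180.0, 0.1, 174.5]
contact_force: [0.2, -0.1, 0.8]
gripper_width: 0.0729
gripper_force: 0.0
```

```bash
python3 -c "
from h import *
tool([.4943,-.2654,.065],-185.4)"
```

```text
at [ 0.4945 -0.268   0.0684] yaw 174.53 dp [0.4 2.5 3.4] roll -0.0011 t 1.95 w 0.07289178494235665
```

Emit:
send_rows(
  steps=[
    {"dp":[0,2.5,3],"roll":0,"jaw":0},
    {"dp":[0,2.5,3],"roll":0,"jaw":0},
    {"dp":[0,2.5,3],"roll":0,"jaw":0},
    {"dp":[0,2.5,3],"roll":0,"jaw":0},
    {"dp":[0,2.5,3],"roll":0,"jaw":0},
  ],
)

```text
time_s: 2.58
tcp_pos: [0.4939, -0.2644, 0.0637]
eef_rot: [180.0, 0.0, 174.5]
contact_force: [-0.7, -0.0, 0.3]
gripper_width: 0.0234
gripper_force: 0.0
```

Emit:
send_rows(
  steps=[
    {"dp":[0,0,0],"roll":0,"jaw":0},
    {"dp":[0,0,0],"roll":0,"jaw":0},
    {"dp":[0,0,0],"roll":0,"jaw":0},
    {"dp":[0,0,0],"roll":0,"jaw":0},
  ],
)

```text
time_s: 3.08
tcp_pos: [0.4938, -0.2645, 0.0635]
eef_rot: [180.0, -0.0, 174.5]
contact_force: [-0.9, -0.5, -0.6]
gripper_width: 0.0098
gripper_force: 40.0
```

Emit:
send_rows(
  steps=[
    {"dp":[0,0,-60],"roll":0,"jaw":0},
    {"dp":[0,0,-120],"roll":0,"jaw":0},
    {"dp":[20,55,-150],"roll":-0.147,"jaw":0},
    {"dp":[30,110,-180],"roll":-0.147,"jaw":0},
    {"dp":[36,172,-186],"roll":-0.147,"jaw":0},
  ],
)

```text
time_s: 3.7
tcp_pos: [0.4743, -0.0925, 0.2509]
eef_rot: [180.0, 0.2, -177.1]
contact_force: [2.0, 1.1, -2.9]
gripper_width: 0.0098
gripper_force: 40.0
```

```bash
python3 -c "
from h import *
tool([.50,.215,.25],-177.1)"
```

```text
at [ 0.4743 -0.0925  0.2509] yaw -177.11 dp [-41.2 305.8   1.2] roll -0.0001 t 3.7 w 0.00975405616124279
```

Emit:
send_rows(
  steps=[
    {"dp":[-41,306,0],"roll":0,"jaw":0},
    {"dp":[-41,306,0],"roll":0,"jaw":0},
    {"dp":[-41,306,0],"roll":0,"jaw":0},
    {"dp":[-41,306,0],"roll":0,"jaw":0},
    {"dp":[-41,306,0],"roll":0,"jaw":0},
  ],
)

```text
time_s: 4.32
tcp_pos: [0.4988, 0.216, 0.2487]
eef_rot: [-180.0, -0.0, -177.0]
contact_force: [1.2, -0.5, -3.2]
gripper_width: 0.0098
gripper_force: 40.0
```

Emit:
send_rows(
  steps=[
    {"dp":[0,0,0],"roll":0,"jaw":0},
    {"dp":[0,0,0],"roll":0,"jaw":0},
    {"dp":[0,0,0],"roll":0,"jaw":0},
  ],
)

```text
time_s: 4.7
tcp_pos: [0.4992, 0.2129, 0.2489]
eef_rot: [-180.0, -0.0, -177.1]
contact_force: [0.9, -0.0, -2.9]
gripper_width: 0.0099
gripper_force: 40.0
```

Run:
```python
from h import *
import pickle
c=cam("wrist"); pickle.dump(c,open("w2.pkl","wb")); cv2.imwrite("pics/w2.png",cv2.resize(c["image"],(800,600),interpolation=cv2.INTER_CUBIC))
tool([.50,.215,.25],-177.1)
```

```text
at [0.4993 0.2129 0.2491] yaw -177.11 dp [-0.8  2.1 -0.9] roll -0.0001 t 4.75 w 0.009882914473606879
```

View pics/w2.png

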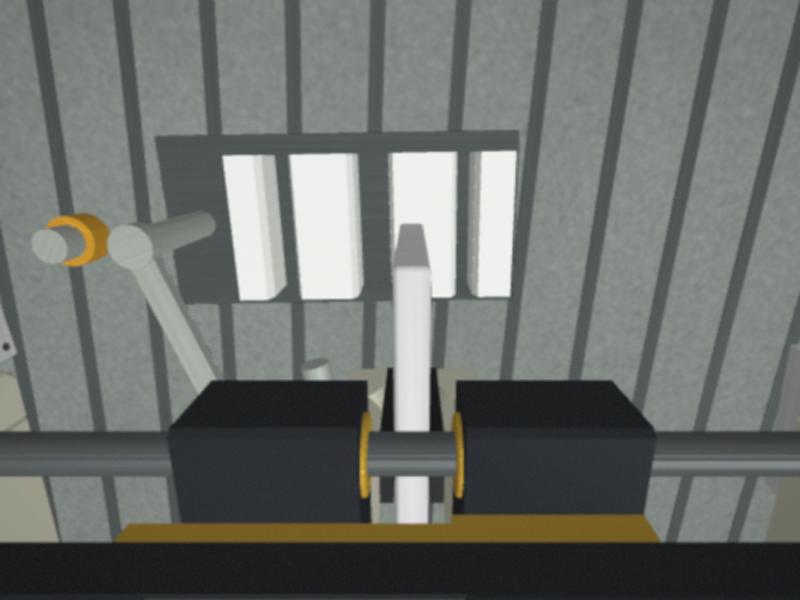

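The wrist view shows the four white block tops: grooves at x≈283 (middle slot), 374 (thick) and 463 (thin), rows 152-300. The hinge is at (130,245), and the held plate at (412,300) hangs straight. Next I measure the groove edges at z=42 mm.

Run:
```python
from h import *
import pickle
c=pickle.load(open("w2.pkl","rb")); g=c["image"][...,1].astype(int)
print(g[120,140:335].tolist())
m=cv2.inRange(c["image"][...,1],236,255)
n,l,st,ce=cv2.connectedComponentsWithStats(m)
for i in range(1,n):
    if st[i][4]>300: print(st[i],ce[i].round(1))
# subpixel crossing per row
for row in (105,120,135,150):
    e=[]
    for th in (225,):
        v=g[row,140:335]
        for k in range(len(v)-1):
            if (v[k]<th)!=(v[k+1]<th):
                u=140+k+(th-v[k])/(v[k+1]-v[k]); P=ray(c,(u,row),.042); e.append((round(u,1),round(P[0]*1000,1),round(P[1]*1000,1)))
    print(row,e)
```

```text
[87, 89, 88, 93, 141, 210, 237, 239, 239, 238, 238, 239, 239, 239, 239, 238, 239, 239, 239, 238, 239, 239, 238, 233, 222, 220, 221, 220, 216, 200, 187, 186, 186, 186, 186, 186, 183, 152, 99, 89, 89, 88, 90, 90, 91, 102, 140, 202, 234, 240, 240, 240, 240, 240, 240, 240, 240, 240, 240, 240, 240, 240, 240, 240, 240, 240, 240, 240, 240, 240, 240, 240, 240, 240, 240, 241, 240, 240, 240, 240, 241, 238, 230, 221, 221, 220, 206, 189, 184, 159, 111, 93, 91, 93, 92, 93, 94, 93, 93, 93, 94, 94, 93, 93, 94, 93, 94, 96, 113, 143, 161, 188, 226, 239, 240, 240, 240, 240, 241, 241, 241, 241, 241, 241, 241, 241, 241, 241, 240, 241, 241, 241, 241, 241, 240, 241, 241, 241, 241, 241, 241, 241, 240, 241, 241, 240, 241, 240, 239, 231, 220, 194, 136, 96, 92, 91, 90, 92, 94, 104, 125, 136, 139, 151, 162, 159, 164, 199, 232, 240, 240, 241, 240, 240, 241, 241, 240, 241, 240, 241, 241, 241, 241, 241, 241, 241, 240, 240, 229, 179, 120, 132, 131, 110, 89]
[ 252   98   37   92 2226] [273.5 132.7]
[ 307   98   22   91 1766] [317.2 142.4]
[ 144  101   26   90 1492] [157. 145.]
[ 187  100   38   91 2957] [206.3 144.
[... 1324 characters left out ...]
(307.2), np.float64(453.3), np.float64(258.8)), (np.float64(327.5), np.float64(452.1), np.float64(280.9))]
150 [(np.float64(149.0), np.float64(478.6), np.float64(84.7)), (np.float64(167.2), np.float64(477.6), np.float64(104.9)), (np.float64(190.2), np.float64(476.3), np.float64(130.5)), (np.float64(224.3), np.float64(474.3), np.float64(168.3)), (np.float64(252.8), np.float64(472.7), np.float64(199.9)), (np.float64(253.5), np.float64(472.7), np.float64(200.7)), (np.float64(271.9), np.float64(471.7), np.float64(221.1)), (np.float64(289.3), np.float64(470.7), np.float64(240.4)), (np.float64(306.9), np.float64(469.7), np.float64(260.0)), (np.float64(326.8), np.float64(468.5), np.float64(282.0))]
```

Run:
```python
from h import *
import pickle
for f,boxes,zz in (("w2.pkl",[(150,160),(192,216),(258,286),(312,325)],.042),("top.pkl",[(130,136),(145,156),(171,181),(193,199)],.042)):
    c=pickle.load(open(f,"rb")); g=c["image"][...,1].astype(float)
    for side in (0,1):
        P=[]
        for a,b in boxes:
            for u in range(a,b+1):
                rows=range(85,130) if f[0]=="w" else range(195,225)
                if side: rows=range(200,160,-1) if f[0]=="w" else range(260,228,-1)
                rows=list(rows)
                for k in rows:
                    k2=k+(rows[1]-rows[0])
                    if g[k,u]<190<=g[k2,u]:
                        v=k+(190-g[k,u])/(g[k2,u]-g[k,u])*(k2-k); P.append(ray(c,(u,v),zz)[:2]); break
        P=np.array(P); p=np.polyfit(P[:,1],P[:,0],1); res=P[:,0]-np.polyval(p,P[:,1]); ok=abs(res)<.002; p=np.polyfit(P[ok,1],P[ok,0],1)
        print(f,side,"yaw",np.degrees(-np.arctan(p[0])).round(2),"x at y=.249,.184,.118",np.polyval(p,[.249,.184,.118]).round(4),ok.sum(),len(ok))
```

```text
w2.pkl 0 yaw 3.79 x at y=.249,.184,.118 [0.4137 0.418  0.4224] 79 79
w2.pkl 1 yaw 2.89 x at y=.249,.184,.118 [0.5157 0.5189 0.5223] 26 64
top.pkl 0 yaw 3.74 x at y=.249,.184,.118 [0.5182 0.5224 0.5268] 35 37
top.pkl 1 yaw 3.68 x at y=.249,.184,.118 [0.4151 0.4192 0.4235] 36 37
```

```bash
python3 -c "
from h import *
tool([.4655,.2495,.125],-176.25)"
```

```text
at [0.4993 0.2129 0.2491] yaw -177.11 dp [ 31.9  38.3 124.1] roll -0.0149 t 4.75 w 0.009882914473606879
```

Emit:
send_rows(
  steps=[
    {"dp":[32,38.3,30],"roll":-0.015,"jaw":0},
    {"dp":[32,38.3,80],"roll":-0.015,"jaw":0},
    {"dp":[32,38.3,124],"roll":-0.015,"jaw":0},
    {"dp":[32,38.3,124],"roll":-0.015,"jaw":0},
    {"dp":[32,38.3,124],"roll":-0.015,"jaw":0},
  ],
)

```text
time_s: 5.38
tcp_pos: [0.4667, 0.2507, 0.1269]
eef_rot: [180.0, 0.1, -176.2]
contact_force: [0.4, -0.6, -2.1]
gripper_width: 0.0099
gripper_force: 40.0
```

Run:
```python
from h import *
tool([.4655,.2495,.0715],-176.25)
import pickle
c=cam("wrist"); pickle.dump(c,open("w3.pkl","wb")); cv2.imwrite("pics/w3.png",cv2.resize(c["image"][0:300,150:450],(600,600),interpolation=cv2.INTER_CUBIC))
```

```text
at [0.4667 0.2507 0.1269] yaw -176.19 dp [ 1.4 -1.2 55.4] roll 0.001 t 5.38 w 0.009897306707527531
```

View pics/w3.png

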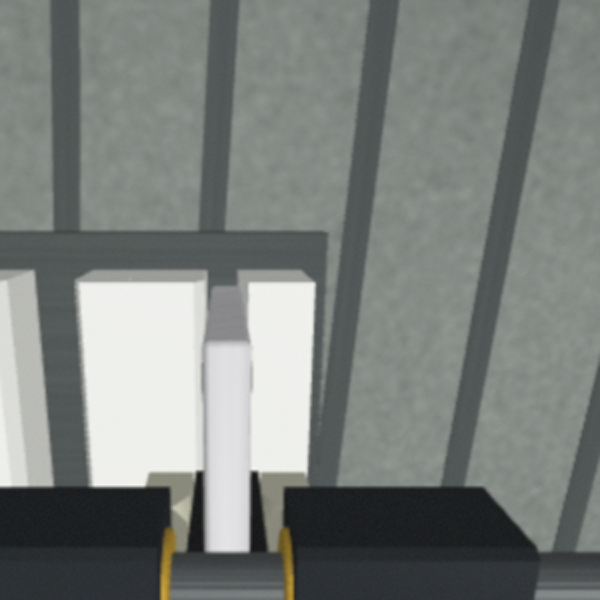

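The plate sits straight over the thin groove (crop columns 208-242, plate end at about 212-240). Now I lower it.

Emit:
send_rows(
  steps=[
    {"dp":[0.5,-0.5,10],"roll":0,"jaw":0},
    {"dp":[0.5,-0.5,20],"roll":0,"jaw":0},
    {"dp":[0.5,-0.5,32],"roll":0,"jaw":0},
    {"dp":[0.5,-0.5,44],"roll":0,"jaw":0},
    {"dp":[0.5,-0.5,52],"roll":0,"jaw":0},
  ],
)

```text
time_s: 6.05
tcp_pos: [0.4648, 0.2498, 0.0719]
eef_rot: [-180.0, -0.1, -176.2]
contact_force: [-0.4, -0.4, -3.4]
gripper_width: 0.0096
gripper_force: 40.0
```

Emit:
send_rows(
  steps=[
    {"dp":[0,0,2],"roll":0,"jaw":0},
    {"dp":[0,0,2],"roll":0,"jaw":0},
  ],
)

```text
time_s: 6.3
tcp_pos: [0.465, 0.2499, 0.0714]
eef_rot: [-180.0, -0.0, -176.2]
contact_force: [-3.6, -2.0, 4.4]
gripper_width: 0.0098
gripper_force: 40.0
```

Emit:
send_rows(
  steps=[
    {"dp":[0,0,0],"roll":0,"jaw":100},
    {"dp":[0,0,0],"roll":0,"jaw":100},
    {"dp":[0,0,-20],"roll":0,"jaw":100},
    {"dp":[0,0,-70],"roll":0,"jaw":100},
    {"dp":[0,0,-115],"roll":0,"jaw":100},
  ],
)

```text
time_s: 6.92
tcp_pos: [0.4652, 0.2501, 0.1876]
eef_rot: [-180.0, 0.0, -176.2]
contact_force: [1.6, 0.6, 0.6]
gripper_width: 0.0542
gripper_force: 0.0
```

Emit:
send_rows(
  steps=[
    {"dp":[-53,-394,0],"roll":-0.077,"jaw":100},
    {"dp":[-53,-394,0],"roll":-0.077,"jaw":100},
    {"dp":[-53,-394,0],"roll":-0.077,"jaw":100},
    {"dp":[-53,-394,0],"roll":-0.077,"jaw":100},
    {"dp":[-53,-394,0],"roll":-0.077,"jaw":100},
  ],
)

```text
time_s: 7.55
tcp_pos: [0.5278, -0.0581, 0.1865]
eef_rot: [-180.0, 0.1, -171.7]
contact_force: [1.6, 0.3, -0.6]
gripper_width: 0.088
gripper_force: 0.0
```

```bash
python3 -c "
from h import *
tool([.5444,-.1395,.0645],-171.8)"
```

```text
at [ 0.5278 -0.0581  0.1865] yaw -171.73 dp [ -4.6 -82.9 122. ] roll 0.0012 t 7.55 w 0.08796750891949304
```

Emit:
send_rows(
  steps=[
    {"dp":[-4.6,-82.5,0],"roll":0,"jaw":100},
    {"dp":[-4.6,-82.5,30],"roll":0,"jaw":100},
    {"dp":[-4.6,-82.5,85],"roll":0,"jaw":100},
    {"dp":[-4.6,-82.5,121],"roll":0,"jaw":100},
    {"dp":[-4.6,-82.5,122],"roll":0,"jaw":0},
  ],
)

```text
time_s: 8.18
tcp_pos: [0.5418, -0.1375, 0.0616]
eef_rot: [180.0, -0.3, -171.8]
contact_force: [0.7, 0.3, 0.0]
gripper_width: 0.0817
gripper_force: 0.0
```

Emit:
send_rows(
  steps=[
    {"dp":[0,0,0],"roll":0,"jaw":0},
    {"dp":[0,0,0],"roll":0,"jaw":0},
    {"dp":[0,0,0],"roll":0,"jaw":0},
    {"dp":[0,0,0],"roll":0,"jaw":0},
    {"dp":[0,0,0],"roll":0,"jaw":0},
  ],
)

```text
time_s: 8.8
tcp_pos: [0.5438, -0.1371, 0.0644]
eef_rot: [-180.0, 0.0, -171.8]
contact_force: [-0.7, -0.7, -0.4]
gripper_width: 0.0332
gripper_force: 0.0
```

Emit:
send_rows(
  steps=[
    {"dp":[0,0,0],"roll":0,"jaw":0},
    {"dp":[0,0,0],"roll":0,"jaw":0},
    {"dp":[0,0,0],"roll":0,"jaw":0},
  ],
)

```text
time_s: 9.18
tcp_pos: [0.5438, -0.1372, 0.0642]
eef_rot: [-180.0, 0.0, -171.8]
contact_force: [0.4, -0.8, 3.2]
gripper_width: 0.0218
gripper_force: 40.0
```

Emit:
send_rows(
  steps=[
    {"dp":[0,0,-60],"roll":0,"jaw":0},
    {"dp":[0,0,-120],"roll":0,"jaw":0},
    {"dp":[10,50,-145],"roll":0.0777,"jaw":0},
    {"dp":[15,112,-145],"roll":0.0777,"jaw":0},
    {"dp":[20,174,-145],"roll":0.0777,"jaw":0},
  ],
)

```text
time_s: 9.8
tcp_pos: [0.4974, 0.0334, 0.2085]
eef_rot: [180.0, -0.1, -176.3]
contact_force: [1.5, 0.3, -5.4]
gripper_width: 0.0217
gripper_force: 40.0
```

```bash
python3 -c "
from h import *
tool([.470,.184,.209],-176.25)"
```

```text
at [0.4974 0.0334 0.2085] yaw -176.31 dp [ 17.7 152.   -0.4] roll -0.0011 t 9.8 w 0.02166597154758587
```

Emit:
send_rows(
  steps=[
    {"dp":[17.5,151,0],"roll":0,"jaw":0},
    {"dp":[17.5,151,0],"roll":0,"jaw":0},
    {"dp":[17.5,151,0],"roll":0,"jaw":0},
    {"dp":[17.5,151,45],"roll":0,"jaw":0},
    {"dp":[17.5,151,80],"roll":0,"jaw":0},
  ],
)

```text
time_s: 10.42
tcp_pos: [0.4699, 0.1816, 0.1268]
eef_rot: [-180.0, -0.1, -176.2]
contact_force: [-0.3, -0.5, -5.8]
gripper_width: 0.0214
gripper_force: 40.0
```

Emit:
send_rows(
  steps=[
    {"dp":[0,0,0],"roll":0,"jaw":0},
    {"dp":[0,0,0],"roll":0,"jaw":0},
  ],
)

```text
time_s: 10.68
tcp_pos: [0.472, 0.1819, 0.1299]
eef_rot: [-180.0, 0.0, -176.2]
contact_force: [0.3, -0.0, -5.3]
gripper_width: 0.0221
gripper_force: 40.0
```

Run:
```python
from h import *
tool([.470,.184,.0722],-176.25)
import pickle
c=cam("wrist"); pickle.dump(c,open("w4.pkl","wb")); cv2.imwrite("pics/w4.png",cv2.resize(c["image"][0:300,100:400],(600,600),interpolation=cv2.INTER_CUBIC))
```

```text
at [0.472  0.1819 0.1299] yaw -176.2 dp [ 1.9  2.3 57.7] roll 0.0008 t 10.68 w 0.022067438365091063
```

View pics/w4.png

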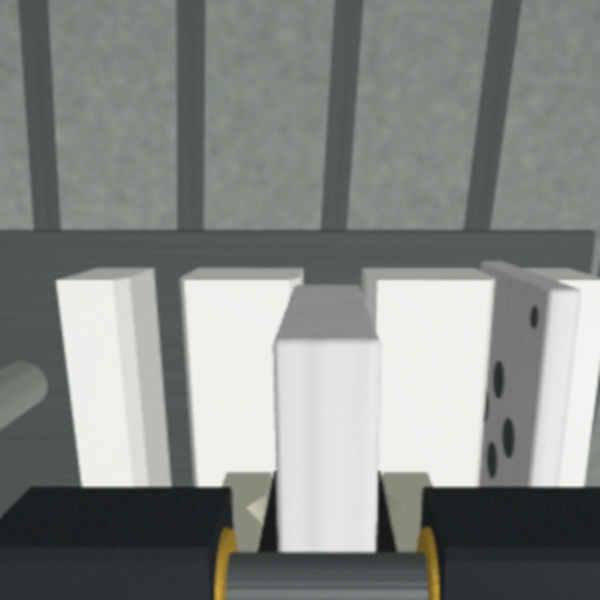

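The thin plate (530,380) stands in its slot. The thick plate is over its groove (columns 304-363) but slightly to the left, which agrees with the computed +2 mm. I lower it with that correction.

Emit:
send_rows(
  steps=[
    {"dp":[2,2.3,8],"roll":0,"jaw":0},
    {"dp":[2,2.3,18],"roll":0,"jaw":0},
    {"dp":[2,2.3,32],"roll":0,"jaw":0},
    {"dp":[2,2.3,46],"roll":0,"jaw":0},
    {"dp":[2,2.3,56],"roll":0,"jaw":0},
  ],
)

```text
time_s: 11.35
tcp_pos: [0.469, 0.1834, 0.0718]
eef_rot: [-179.9, -0.1, -176.2]
contact_force: [-14.4, -7.8, 48.2]
gripper_width: 0.022
gripper_force: 40.0
```

Emit:
send_rows(
  steps=[
    {"dp":[0,0,2],"roll":0,"jaw":0},
    {"dp":[0,0,2],"roll":0,"jaw":0},
  ],
)

```text
time_s: 11.6
tcp_pos: [0.4693, 0.1835, 0.0716]
eef_rot: [-179.9, -0.0, -176.2]
contact_force: [-4.1, -2.8, 7.9]
gripper_width: 0.0218
gripper_force: 40.0
```

Emit:
send_rows(
  steps=[
    {"dp":[0,0,0],"roll":0,"jaw":52},
    {"dp":[0,0,0],"roll":0,"jaw":52},
    {"dp":[0,0,-20],"roll":0,"jaw":52},
    {"dp":[0,0,-70],"roll":0,"jaw":52},
    {"dp":[0,0,-115],"roll":0,"jaw":52},
  ],
)

```text
time_s: 12.22
tcp_pos: [0.4697, 0.1839, 0.1876]
eef_rot: [-180.0, 0.0, -176.2]
contact_force: [0.2, 0.6, 0.5]
gripper_width: 0.0455
gripper_force: 0.0
```

Emit:
send_rows(
  steps=[
    {"dp":[-9,-582,0],"roll":0.159,"jaw":100},
    {"dp":[-9,-582,0],"roll":0.159,"jaw":100},
    {"dp":[-9,-582,0],"roll":0.159,"jaw":100},
    {"dp":[-9,-582,0],"roll":0.159,"jaw":100},
    {"dp":[-9,-582,0],"roll":0.159,"jaw":100},
  ],
)

```text
time_s: 12.85
tcp_pos: [0.4952, -0.1296, 0.1865]
eef_rot: [180.0, 0.1, 174.7]
contact_force: [2.0, 0.1, 0.5]
gripper_width: 0.0861
gripper_force: 0.0
```

```bash
python3 -c "
from h import *
tool([.5166,-.3965,.0645],-185.3)"
```

```text
at [ 0.4952 -0.1296  0.1865] yaw 174.71 dp [ -45.7 -263.8  122.1] roll 0.0002 t 12.85 w 0.08610612697158407
```

Emit:
send_rows(
  steps=[
    {"dp":[-46,-263,0],"roll":0,"jaw":100},
    {"dp":[-46,-263,0],"roll":0,"jaw":100},
    {"dp":[-46,-263,0],"roll":0,"jaw":100},
    {"dp":[-46,-263,0],"roll":0,"jaw":100},
    {"dp":[-46,-263,0],"roll":0,"jaw":100},
  ],
)

```text
time_s: 13.48
tcp_pos: [0.5159, -0.3973, 0.1851]
eef_rot: [-180.0, -0.0, 174.5]
contact_force: [-0.1, 0.9, 0.2]
gripper_width: 0.0875
gripper_force: 0.0
```

```bash
python3 -c "
from h import *
tool([.5166,-.3965,.0645],-185.3)"
```

```text
at [ 0.5159 -0.3973  0.1851] yaw 174.49 dp [ -0.7   0.9 120.6] roll -0.0036 t 13.47 w 0.08750740591710514
```

Emit:
send_rows(
  steps=[
    {"dp":[0,0.5,50],"roll":0,"jaw":100},
    {"dp":[0,0.5,100],"roll":0,"jaw":100},
    {"dp":[0,0.5,121],"roll":0,"jaw":100},
    {"dp":[0,0.5,121],"roll":0,"jaw":0},
    {"dp":[0,0.5,121],"roll":0,"jaw":0},
  ],
)

```text
time_s: 14.1
tcp_pos: [0.5173, -0.3934, 0.0664]
eef_rot: [-180.0, 0.1, 174.7]
contact_force: [0.5, 0.2, -0.1]
gripper_width: 0.0732
gripper_force: 0.0
```

Emit:
send_rows(
  steps=[
    {"dp":[0,0,0],"roll":0,"jaw":0},
    {"dp":[0,0,0],"roll":0,"jaw":0},
    {"dp":[0,0,0],"roll":0,"jaw":0},
    {"dp":[0,0,0],"roll":0,"jaw":0},
    {"dp":[0,0,0],"roll":0,"jaw":0},
  ],
)

```text
time_s: 14.72
tcp_pos: [0.5162, -0.3933, 0.0651]
eef_rot: [-180.0, -0.0, 174.7]
contact_force: [0.4, -2.9, 1.5]
gripper_width: 0.0229
gripper_force: 0.2
```

Emit:
send_rows(
  steps=[
    {"dp":[0,0,0],"roll":0,"jaw":0},
    {"dp":[0,0,0],"roll":0,"jaw":0},
    {"dp":[0,0,0],"roll":0,"jaw":0},
  ],
)

```text
time_s: 15.1
tcp_pos: [0.5163, -0.3933, 0.0652]
eef_rot: [-180.0, 0.0, 174.7]
contact_force: [-0.0, 0.3, 1.3]
gripper_width: 0.016
gripper_force: 40.0
```

Emit:
send_rows(
  steps=[
    {"dp":[0,0,-60],"roll":0,"jaw":0},
    {"dp":[0,0,-120],"roll":0,"jaw":0},
    {"dp":[10,50,-145],"roll":-0.158,"jaw":0},
    {"dp":[25,110,-145],"roll":-0.158,"jaw":0},
    {"dp":[40,170,-145],"roll":-0.158,"jaw":0},
  ],
)

```text
time_s: 15.72
tcp_pos: [0.491, -0.2185, 0.2094]
eef_rot: [179.9, -0.0, -176.3]
contact_force: [1.2, 1.4, -3.8]
gripper_width: 0.0153
gripper_force: 40.0
```

```bash
python3 -c "
from h import *
tool([.4745,.1186,.21],-176.25)"
```

```text
at [ 0.491  -0.2185  0.2094] yaw -176.35 dp [-5.000e+00  3.374e+02 -2.000e-01] roll -0.0017 t 15.72 w 0.015325996766697879
```

Emit:
send_rows(
  steps=[
    {"dp":[-5,337,0],"roll":0,"jaw":0},
    {"dp":[-5,337,0],"roll":0,"jaw":0},
    {"dp":[-5,337,0],"roll":0,"jaw":0},
    {"dp":[-5,337,0],"roll":0,"jaw":0},
    {"dp":[-5,337,0],"roll":0,"jaw":0},
  ],
)

```text
time_s: 16.35
tcp_pos: [0.4753, 0.0937, 0.2096]
eef_rot: [180.0, -0.1, -176.3]
contact_force: [1.7, 0.8, -4.3]
gripper_width: 0.0156
gripper_force: 40.0
```

Emit:
send_rows(
  steps=[
    {"dp":[0,25,0],"roll":0,"jaw":0},
    {"dp":[0,25,0],"roll":0,"jaw":0},
    {"dp":[0,25,0],"roll":0,"jaw":0},
  ],
)

```text
time_s: 16.73
tcp_pos: [0.4742, 0.1164, 0.2095]
eef_rot: [-180.0, -0.1, -176.3]
contact_force: [-0.1, -0.8, -4.2]
gripper_width: 0.0158
gripper_force: 40.0
```

```bash
python3 -c "
from h import *
tool([.4745,.1186,.13],-176.25)"
```

```text
at [0.4742 0.1164 0.2095] yaw -176.26 dp [-0.5  2.2 79.5] roll -0.0002 t 16.73 w 0.01582605903251724
```

Emit:
send_rows(
  steps=[
    {"dp":[-0.5,2.2,40],"roll":0,"jaw":0},
    {"dp":[-0.5,2.2,80],"roll":0,"jaw":0},
    {"dp":[-0.5,2.2,80],"roll":0,"jaw":0},
    {"dp":[-0.5,2.2,80],"roll":0,"jaw":0},
  ],
)

```text
time_s: 17.23
tcp_pos: [0.4762, 0.1187, 0.1314]
eef_rot: [180.0, 0.1, -176.3]
contact_force: [1.3, 0.1, -3.3]
gripper_width: 0.0156
gripper_force: 40.0
```

Run:
```python
from h import *
tool([.4745,.1186,.0732],-176.25)
import pickle
c=cam("wrist"); cv2.imwrite("pics/w5.png",cv2.resize(c["image"][0:300,100:400],(600,600),interpolation=cv2.INTER_CUBIC))
```

```text
at [0.4762 0.1187 0.1314] yaw -176.3 dp [ 1.7  0.  58.2] roll -0.0009 t 17.23 w 0.015591452026654323
```

View pics/w5.png

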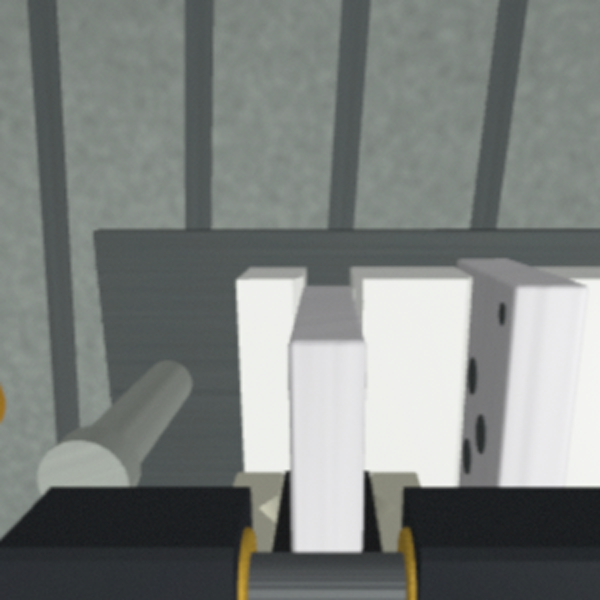

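The thick plate (540,380) is home. The middle plate is centred over its groove (columns 306-350). Now I lower it.

Emit:
send_rows(
  steps=[
    {"dp":[1,0,8],"roll":0,"jaw":0},
    {"dp":[1,0,18],"roll":0,"jaw":0},
    {"dp":[1,0,32],"roll":0,"jaw":0},
    {"dp":[1,0,46],"roll":0,"jaw":0},
    {"dp":[1,0,55],"roll":0,"jaw":0},
  ],
)

```text
time_s: 17.9
tcp_pos: [0.4738, 0.1186, 0.0737]
eef_rot: [-180.0, -0.1, -176.3]
contact_force: [0.1, -1.1, -4.4]
gripper_width: 0.0157
gripper_force: 40.0
```

Emit:
send_rows(
  steps=[
    {"dp":[0,0,2],"roll":0,"jaw":0},
    {"dp":[0,0,2.5],"roll":0,"jaw":0},
  ],
)

```text
time_s: 18.15
tcp_pos: [0.4739, 0.1186, 0.073]
eef_rot: [-179.9, -0.0, -176.2]
contact_force: [-6.5, -0.9, 12.6]
gripper_width: 0.016
gripper_force: 40.0
```

Emit:
send_rows(
  steps=[
    {"dp":[0,0,0],"roll":0,"jaw":48},
    {"dp":[0,0,0],"roll":0,"jaw":48},
    {"dp":[0,0,-20],"roll":0,"jaw":48},
    {"dp":[0,0,-70],"roll":0,"jaw":48},
    {"dp":[0,0,-120],"roll":0,"jaw":48},
  ],
)

```text
time_s: 18.77
tcp_pos: [0.4743, 0.1188, 0.1939]
eef_rot: [-180.0, -0.0, -176.3]
contact_force: [1.2, 0.3, 0.2]
gripper_width: 0.0422
gripper_force: 0.0
```

Run:
```python
from h import *
import pickle
c=pickle.load(open("top.pkl","rb")); g=c["image"].max(2)
n,l,st,ce=cv2.connectedComponentsWithStats((g[140:165,170:200]<60).astype(np.uint8))
for i in range(1,n): 
    uv=ce[i]+[170,140]; print(st[i],uv,ray(c,uv,.13).round(4))
# second view: scene
d=pickle.load(open("scene.pkl","rb")); g=d["image"].max(2)
n,l,st,ce=cv2.connectedComponentsWithStats((g[215:242,325:350]<60).astype(np.uint8))
for i in range(1,n): uv=ce[i]+[325,215]; print("scene",st[i],uv,ray(d,uv,.124).round(4))
w=pickle.load(open("w2.pkl","rb")); print("hinge from wrist",ray(w,(130/1.5625,244/1.5625),.109).round(4))
c=cam("top"); cv2.imwrite("pics/top1.png",cv2.resize(c["image"][130:290,80:280],(800,640))[:600])
tool([.66,.12,.19],-158)
```

```text
[ 9  7  8  8 53] [182.35849057 150.64150943] [0.6621 0.1242 0.13  ]
scene [  6   6  12  16 141] [336.43971631 228.53900709] [0.663  0.1267 0.124 ]
hinge from wrist [0.4757 0.0487 0.109 ]
at [0.4775 0.1201 0.201 ] yaw -176.18 dp [-182.   -12.3   12.6] roll -0.3173 t 18.82 w 0.041709313665714884
```

View pics/top1.png

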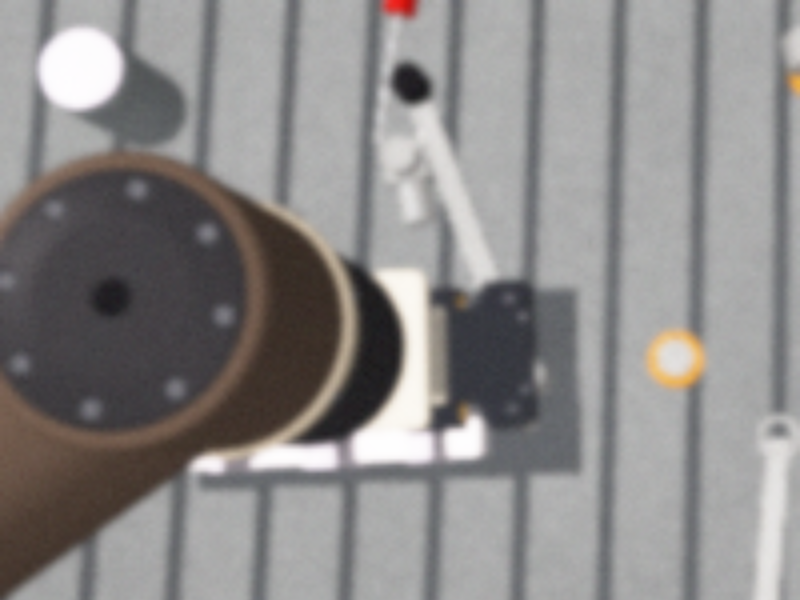

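Camera readings give the knob at (410,80) in this crop, still open. Top and scene views together give (0.662,0.1245), which is 200 mm from the hinge (0.477,0.0485) and at a bearing of 22°. I'll straddle the knob loosely and follow the arc.

Emit:
send_rows(
  steps=[
    {"dp":[-184,-8,0],"roll":-0.323,"jaw":60},
    {"dp":[-184,-8,0],"roll":-0.323,"jaw":60},
    {"dp":[-184,-8,0],"roll":-0.323,"jaw":60},
    {"dp":[-184,-8,0],"roll":-0.323,"jaw":60},
    {"dp":[-184,-8,0],"roll":-0.323,"jaw":60},
  ],
)

```text
time_s: 19.45
tcp_pos: [0.6582, 0.1226, 0.1916]
eef_rot: [-180.0, -0.1, -157.8]
contact_force: [0.7, -0.1, 0.4]
gripper_width: 0.0527
gripper_force: 0.0
```

```bash
python3 -c "
from h import *
tool([.662,.1245,.133],-157.7)"
```

```text
at [0.6582 0.1226 0.1916] yaw -157.8 dp [-4.3  0.3 58.6] roll -0.0017 t 19.45 w 0.052661387983453906
```

Emit:
send_rows(
  steps=[
    {"dp":[-4.3,0,20],"roll":0,"jaw":60},
    {"dp":[-4.3,0,45],"roll":0,"jaw":60},
    {"dp":[-4.3,0,58],"roll":0,"jaw":60},
    {"dp":[-4.3,0,58],"roll":0,"jaw":38},
    {"dp":[-4.3,0,58],"roll":0,"jaw":38},
  ],
)

```text
time_s: 20.08
tcp_pos: [0.6628, 0.1248, 0.1356]
eef_rot: [-180.0, 0.1, -157.7]
contact_force: [-0.1, -0.6, -0.4]
gripper_width: 0.038
gripper_force: 0.0
```

```bash
cat > arc.py <<'E'
from h import *
import sys
s=r.get_state(); R=Ro.from_euler("xyz",s["eef_rot"],degrees=True).as_matrix(); p=np.array(s["tcp_pos"]); ps=np.degrees(np.arctan2(R[1,0],R[0,0]))
H=np.array([.477,.0485]); print(p.round(4),ps.round(2),s["gripper_width"],np.round(s["contact_force"],1),"phi",np.degrees(np.arctan2(*(p[:2]-H)[::-1])).round(1),np.linalg.norm(p[:2]-H).round(4))
for f in map(float,sys.argv[1:]):
    t=np.append(H+.2*np.array([np.cos(np.radians(f)),np.sin(np.radians(f))]),.133); print(f,(R.T@(t-p)*1000).round(1),np.radians((ps-(f+180)+180)%360-180).round(3))
E
python3 arc.py 29 38 47 56 64
```

```text
[0.6628 0.1248 0.1356] -157.74 0.03800779408624353 [-0.1 -0.6 -0.4] phi 22.3 0.2008
29.0 [ 2.2 23.2  2.6] -0.118
38.0 [ 8.3 54.   2.6] -0.275
47.0 [19.2 83.5  2.6] -0.432
56.0 [ 34.5 110.8   2.5] -0.589
64.0 [ 51.6 132.9   2.5] -0.728
```

Emit:
send_rows(
  steps=[
    {"dp":[2,23,1],"roll":-0.118,"jaw":38},
    {"dp":[8,54,1],"roll":-0.275,"jaw":38},
    {"dp":[19,83,1],"roll":-0.432,"jaw":38},
    {"dp":[34,111,1],"roll":-0.589,"jaw":38},
    {"dp":[52,133,1],"roll":-0.728,"jaw":38},
  ],
)

```text
time_s: 20.7
tcp_pos: [0.564, 0.2292, 0.1349]
eef_rot: [-179.9, 0.1, -115.7]
contact_force: [1.2, 0.7, -0.3]
gripper_width: 0.0334
gripper_force: 0.4
```

```bash
python3 arc.py 72 80 87 92 95
```

```text
[0.564  0.2292 0.1349] -115.74 0.033410355727151946 [ 1.2  0.7 -0.3] phi 64.3 0.2006
72.0 [ 2.4 26.8  1.9] -0.135
80.0 [ 8.1 54.1  1.8] -0.275
87.0 [16.1 77.1  1.8] -0.397
92.0 [23.6 92.9  1.7] -0.484
95.0 [ 28.7 102.1   1.7] -0.537
```

Emit:
send_rows(
  steps=[
    {"dp":[2.5,27,1],"roll":-0.135,"jaw":38},
    {"dp":[8,54,1],"roll":-0.275,"jaw":38},
    {"dp":[16,77,1],"roll":-0.397,"jaw":38},
    {"dp":[23.5,93,1],"roll":-0.484,"jaw":38},
    {"dp":[27,99,1],"roll":-0.52,"jaw":38},
  ],
)

```text
time_s: 21.32
tcp_pos: [0.4629, 0.2477, 0.1339]
eef_rot: [-179.9, 0.1, -86.1]
contact_force: [1.7, 0.5, 0.7]
gripper_width: 0.0334
gripper_force: 0.3
```

```bash
python3 arc.py 94 96 98
```

```text
[0.4629 0.2477 0.1339] -86.13 0.03341705340157438 [1.7 0.5 0.7] phi 94.0 0.1997
94.0 [-0.3 -0.1  0.9] -0.002
96.0 [-0.1  6.8  0.9] -0.037
98.0 [ 0.3 13.8  0.8] -0.072
```

Emit:
send_rows(
  steps=[
    {"dp":[0,2,0],"roll":0,"jaw":38},
    {"dp":[0,4,0],"roll":0,"jaw":38},
    {"dp":[0,6,0],"roll":0,"jaw":38},
    {"dp":[0,6,0],"roll":0,"jaw":38},
  ],
)

```text
time_s: 21.82
tcp_pos: [0.4597, 0.2474, 0.1331]
eef_rot: [-179.8, 0.0, -86.3]
contact_force: [10.9, -2.0, -4.5]
gripper_width: 0.0333
gripper_force: 5.7
```

An 11 N reaction means the bar is against its stop. I back off, open and lift clear.

Emit:
send_rows(
  steps=[
    {"dp":[0,-5,0],"roll":0,"jaw":60},
    {"dp":[0,-5,0],"roll":0,"jaw":60},
    {"dp":[0,-5,-20],"roll":0,"jaw":60},
    {"dp":[0,-5,-70],"roll":0,"jaw":60},
    {"dp":[0,-5,-120],"roll":0,"jaw":60},
  ],
)

```text
time_s: 22.45
tcp_pos: [0.4616, 0.2468, 0.2535]
eef_rot: [179.9, -0.1, -86.3]
contact_force: [1.1, 0.9, 0.9]
gripper_width: 0.0522
gripper_force: 0.0
```

Emit:
send_rows(
  steps=[
    {"dp":[50,0,-30],"roll":0,"jaw":60},
    {"dp":[100,0,-30],"roll":0,"jaw":60},
    {"dp":[150,0,-30],"roll":0,"jaw":60},
    {"dp":[150,0,-30],"roll":0,"jaw":60},
  ],
)

```text
time_s: 22.95
tcp_pos: [0.4714, 0.0949, 0.2827]
eef_rot: [180.0, 0.0, -86.5]
contact_force: [0.2, 1.4, 0.3]
gripper_width: 0.0526
gripper_force: 0.0
```

Run:
```python
from h import *
c=cam("scene"); cv2.imwrite("pics/end.png",cv2.resize(c["image"][130:340,100:480],(800,442),interpolation=cv2.INTER_CUBIC))
s=r.get_state(); print(s["tcp_pos"],s["contact_force"],s["time_s"])
```

```text
[0.47163932 0.09617629 0.28265958] [0.55913777 0.19395855 0.16214909] 23.0
```

View pics/end.png

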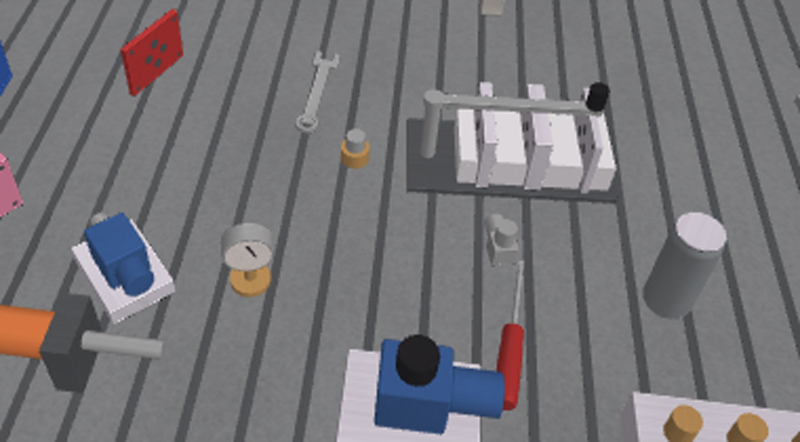

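The picture shows all three plates standing in their slots at (485,135), (537,135) and (595,140). The bar lies across them, with its knob at (597,97), and nothing else has moved. I hand in.

```bash
python3 -c "
from plant import r
print(r.close_job())"
```

```text
the job is handed in; nothing more can be done
None
```

I put all three plates fully down in their matching slots, swung the retainer shut against its stop (11 N reaction), and handed the job in at 23 s; nothing else on the bench looked moved in the last picture, and no verdict came back.

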